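# Mesh the kneading tool onto the food processor's spindle

### The job

Fit the kneading tool onto the drive spindle of the food processor: pick it up, push its splined bore gently over the spindle, rocking it back and forth about its axis until the teeth mesh, then slide it fully home, upright, onto the collar and let go. Do not force it while the teeth are not yet meshed, and leave the coffee cup, salt shaker and garlic beside the machine where they are.

Things in the scene. Friction and masses are not known exactly. Their poses are not given: they have to be found in the camera images.
- kneading_tool: White plastic kneading tool, about 180 g, standing upright. Origin: centre of its underside (mouth of the bore), z up along its axis. Round hub 56 mm in diameter, 49 mm tall, grip block on top. Two paddles along +x and -x reach 68 mm from the axis, 8 mm thick, 4 to 26 mm above the underside, curving up to 14 mm sideways at their ends
- tool_grip (a point): Centre of the tool's rectangular grip block, on its axis, 67 mm above the underside; axes as the tool's. The block spans 49 to 85 mm above the underside, 40 mm along the tool's x, 36 mm across its two flats (normals along y)
- tool_bore (a point): Centre of the tool's bore mouth (same point and axes as its origin). The bore is open below, 46 mm in diameter and 44 mm deep, with five straight ribs 72 degrees apart (one at +x), 8.9 mm wide at their inner faces 14.2 mm from the axis, 13.7 mm wide at the wall, from 4 to 32 mm above the underside
- food_processor: Food processor, heavy and fixed to the worktop: round white motor base 172 mm in diameter, 70 mm tall, a black speed dial at its front (-x of its frame); on it a shallow clear bowl of 172 mm outer diameter whose rim is at 112 mm height. Origin: centre of its underside, z up
- spindle_foot (a point): On the processor's axis at the top of the grey collar (60 mm across) in the bowl, 90 mm above the worktop; z up. When home, the tool rests on the collar with its origin here. While teeth stand on teeth, the tool stands 22 mm above home; it sinks only within about 0.06 rad of a meshing angle. Push with about 10 N; contact force must stay below 60 N
- spindle_tip (a point): Top of the steel spindle, on its axis, 40 mm above the collar. Smooth nose 26 mm thick, its top 6 mm tapered to 14 mm. Below, up to 26 mm above the collar, five straight teeth 72 degrees apart, 8 mm wide, out to 21 mm from the axis. Its angle about the axis is unknown, differs each time and is not shown by this frame; its gear holds it still up to about 0.5 N m
- cup: Cream coffee cup with a handle, 59x83x55 mm, origin centre of its underside; bystander
- salt: Clear and grey salt shaker, 44 mm wide, 90 mm tall, origin centre of its underside; bystander
- garlic: White garlic bulb, 60x57x58 mm, origin centre of its underside; bystander

How it is judged (in metres and radians):
On the way, in this order (a step that is already met when the one before it is completed fails the run):
1. the kneading tool is lifted off the worktop in the fingers (height (world z) of kneading_tool above 0.03 m and contact force between the fingers and kneading_tool above 1 N), for 0.2 s.
2. the tool is meshed and home: underside within 3 mm of the collar, on the spindle's axis (z of kneading_tool in the frame of spindle_foot below 0.003 m and horizontal distance between kneading_tool and spindle_foot below 0.004 m), for 0.2 s.
At the end, for the whole second after the job is handed in: the kneading tool is home on the spindle: its underside within 3 mm of the collar's top, within 4 mm of the axis, upright within 0.06 rad, at rest and released (all of step 2 and z of kneading_tool in the frame of spindle_foot above -0.003 m and angle between kneading_tool's own z axis and vertical below 0.06 rad and linear speed of kneading_tool below 0.02 m/s and contact force between the fingers and kneading_tool below 0.1 N); the robot touches nothing.
It fails at once if the tool is forced against the processor with more than 60 N (contact force between kneading_tool and food_processor above 60 N).
It fails at once if the coffee cup, salt shaker or garlic is moved by more than 20 mm (distance of any of cup, salt, garlic from where it was at the start of the episode above 0.02 m).
It also fails if it takes over 64 s, if anything falls off the work surface, if the arm or the gripper's body presses on something with over 40 N, if the wrist force passes 120 N, or if a joint passes its speed limit or range.

### The arm

A 6-joint arm with a two-finger parallel gripper is mounted at the origin on a cart in front of the work surface, level with it; the furniture and walls round the work are solid. World frame = base frame: x ahead of the robot, y to its left, z up, the work surface at z = 0. Lengths are in m, angles in degrees, forces in N, time in s.
With the tool pointing down it reaches from about 0.4 to 0.825 m from the base axis. Payload 7 kg.
Tool frame: the origin (TCP) lies at the centre of the arm's flange, where the gripper is bolted on; the fingertips stand 178 mm ahead of it and the grasp point (between the pads) lies 159 mm ahead of it (ctrl.hold_point_z is the distance from the TCP to the grasp point, in m); z points along the fingers, y is the line along which they close (so a half turn about z gives the same grasp; the last joint's range is limited). The gripper opens to 88 mm and grips with 3 to 60 N. Pads are 19 mm wide; open, the fingers measure 130 mm over their backs; the gripper's body (78 mm by 193 mm) begins 47 mm behind the grasp point.
Start: joints at [-55.227, 20.546, 0.682, 0, -70.136, -16.507], TCP at [0.212, -0.641, 0.405] pointing down, gripper open.
Joint ranges: [-176.03, 176.03], [-82.01, 121.73], [-58.28, 71.71], [-173.87, 95.51], [-174.79, -0.11], [-173.66, 173.66]. Speed limits (degrees/s): [136.94, 136.94, 172.46, 180, 180, 180].

### API

Orientations are given as [roll, pitch, yaw] about the fixed x, y, z axes, in that order (R = Rz(yaw) Ry(pitch) Rx(roll)).
In Python, from plant import ctrl gives the robot as it stands.
- The arm moves only by the shell command python3 -m inch 'ROWS'. ROWS is JSON, one flat list of numbers, 7 for each row, row after row: the closure, from 0 (fully open) to 1 (shut), then the shift along the tool's x, y, z in mm, then the turn, a rotation vector about the tool's x, y, z in degrees. In form: [hand, x, y, z, wx, wy, wz, hand, x, y, z, wx, wy, wz, ...]. A call has 1 to 5 rows; each row is the pose to reach, as a shift and turn from the pose commanded when the call began, along the tool's axes at that moment; what a row does not reach only later rows make up. A row lasts 1/10 s, in which the tool goes at most 50 mm and 8.59 degrees, less where a joint would pass 70% of its speed; a pose out of reach is approached as far as the arm can. A call with a gripper value outside its range is refused whole. The fingers move at their own pace and stop on an object; the grip force is fixed at half the most. Time passes only in rows, so rows that repeat a pose let the fingers close. It gives the time, the measured TCP pose, the force, the opening and the grip force at its end, in the units of the state.
- ctrl.get_obs(): the state, without advancing time (a new reading comes with each control period).
- ctrl.snapshot(name): name is "side" or "top"; returns a dict with "frame" (480x640x3 uint8, red, green, blue), "K" (3x3 intrinsics, pixels), "k1" (the pictures are not rectified: a ray, as slopes to the right and down, at radius r is drawn at 1 + k1 r^2 times it, then the intrinsics apply), "R" (3x3) and "t" (3): a world point X has camera coordinates R X + t. Camera axes: x right, y down, z forward; pixel columns grow to the right and rows downward; lengths in m; the calibration is good to about 2 mm. A picture is of the moment at which its call begins. There is no depth.
- ctrl.close_job(): hands the job in; it is judged then, once.
Trained networks look in a picture, given as the dict that the camera call returned (one of the last four; its "shot" number tells which), for a name from the list of things; names that differ only in an ending like _2 or _b are one class to them, and where a whole thing is asked for, a point or a joint stands for the part that bears it (a point fixed in the world has none). Each returns a list of dicts, best first, with "p" (0 to 1); they miss things now and then, are a little off and sometimes report something else, mostly with a low value. They report only what shows in the picture. A call takes as long as a camera call.
- ctrl.recognise(picture, thing): "location" ([x, y, z] in m, in world coordinates, good to about 4 mm: the middle of the surface that is visible of it).
- ctrl.trace(picture, thing): "pixels" (480x640 bool, what is visible of it).
- ctrl.mark_of(picture, thing): "location" ([x, y, z] in m, in world coordinates, good to about 4 mm: a listed point, or the origin of a listed thing).
The state is a dict: "clock": time; "joint_pos": joint angles; "qvel": joint speeds; "tau": joint torques, N m; "tool_pos": TCP position; "orientation": TCP orientation; "force": force on the tool from outside, world axes, zero at the start; "moment": the same for the moment, N m; "opening": finger opening in m; "gripper_force": force on a finger pad.
Only numpy, scipy, OpenCV 4.12 (cv2) and the standard library are available. Lean on these libraries where they do the work, as an engineer would, in place of code of your own. Each camera call takes 0.05 s, during which the arm holds its last target. There are 200 camera calls.

## Working session

There is one attempt and no reset: what is moved stays moved. The work goes in short steps, Python scripts to look and compute and a shell command to move; the robot and the scene stay as the last step left them, time stands still between calls to the robot, and variables do not carry over. Pictures are saved under pics/ and viewed, at most 10 in all, crops included, and the job is handed in when it is done.

```bash
mkdir -p pics; ls; cat > h.py <<'E'
import numpy as np, cv2
from plant import ctrl
from scipy.spatial.transform import Rotation as Ro
def shot(n,save=None):
    p=ctrl.snapshot(n)
    if save: cv2.imwrite('pics/'+save,cv2.cvtColor(p['frame'],cv2.COLOR_RGB2BGR))
    return p
def ray(p,u,v):
    K=p['K'];D=np.array([p['k1'],0,0,0,0.])
    q=cv2.undistortPoints(np.array([[[u,v]]],float),np.array(K),D,)[0,0]
    R=np.array(p['R']);t=np.array(p['t'])
    return -R.T@t, R.T@np.array([q[0],q[1],1])
def atz(p,u,v,z):
    c,d=ray(p,u,v); return c+d*(z-c[2])/d[2]
def proj(p,X):
    r,_=cv2.Rodrigues(np.array(p['R'],float))
    return cv2.projectPoints(np.array(X,float).reshape(-1,1,3),r,np.array(p['t'],float),np.array(p['K'],float),np.array([p['k1'],0,0,0,0.]))[0].reshape(-1,2)
E
python3 - <<'E'
from h import *
np.set_printoptions(precision=4,suppress=True)
for n in ['top','side']:
    p=shot(n,n+'1.png')
    print(n,'cam',-np.array(p['R']).T@p['t'])
    for th in ['kneading_tool','tool_grip','food_processor','spindle_tip','spindle_foot','cup','salt','garlic']:
        print(th,[(round(d['p'],2),np.round(d['location'],4)) for d in ctrl.mark_of(p,th)[:2]])
print(ctrl.get_obs())
E
```

```text
pics
top cam [ 0.4162 -0.2426  0.9782]
kneading_tool [(0.86, array([ 0.498 , -0.0112,  0.0015]))]
tool_grip [(0.75, array([ 0.4958, -0.0054,  0.0655])), (0.23, array([ 0.5502, -0.3506,  0.1257]))]
food_processor [(0.73, array([ 0.5462, -0.3456,  0.0001])), (0.32, array([ 0.5501, -0.3501,  0.0896]))]
spindle_tip [(0.88, array([ 0.5507, -0.351 ,  0.1267]))]
spindle_foot [(0.95, array([ 0.5494, -0.3464,  0.093 ]))]
cup [(0.63, array([ 0.7034, -0.1693, -0.0009]))]
salt [(0.88, array([ 0.4222, -0.5056,  0.0006]))]
garlic [(0.63, array([ 0.7211, -0.2846, -0.0028]))]
side cam [ 0.499  -1.1903  0.9324]
kneading_tool [(0.57, array([ 0.4984, -0.013 , -0.0013]))]
tool_grip [(0.97, array([ 0.4974, -0.0109,  0.0647]))]
food_processor [(0.68, array([ 0.5475, -0.3426, -0.0034]))]
spindle_tip [(0.56, array([ 0.5547, -0.3518,  0.1309]))]
spindle_foot [(0.62, array([ 0.5476, -0.3433,  0.0899])), (0.45, array([ 0.5528, -0.3504,  0.1302]))]
cup [(0.62, array([ 0.7041, -0.1655,  0.0078]))]
salt [(0.68, array([ 0.4246, -0.5077,  0.0014]))]
garlic [(0.83, array([ 0.7238, -0.2914,  0.0003])), (0.72, array([ 0.7024, -0.1663,  0.0076]))]
{'clock': 0.9, 'joint_pos': array([-55.2266,  20.5439,   0.683 ,   0.0008, -70.1347, -16.5066]), 'qvel': array([-0.055 , -0.0479, -0.0233, -0.0817, -0.042 , -0.0359]), 'tau': array([ -0.0003, -58.2366,  29.3303,   7.0023,   0.0126,   0.    ]), 'tool_pos': array([ 0.2115, -0.641 ,  0.4047]), 'orientation': array([-179.9956,    0.0005, -161.7329]), 'force': array([ 0.421 , -0.9259, -0.8461]), 'moment': array([0.0211, 0.0355, 0.0171]), 'gripper_force': 0.0, 'opening': 0.08756791435821391}
```

View pics/top1.png

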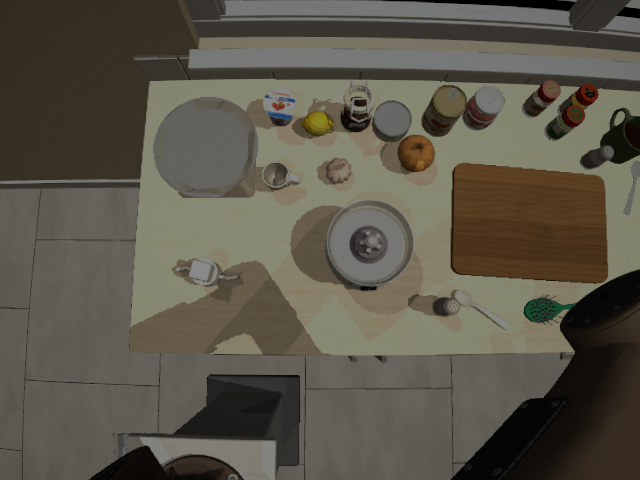

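```bash
python3 - <<'E'
import cv2
im=cv2.imread('pics/top1.png')
from h import *
p=shot('top')
a=proj(p,[[.549,-.349,.12]])[0]; b=proj(p,[[.497,-.01,.07]])[0]; print(a,b)
def crop(c,r):
    x,y=map(int,c); return cv2.resize(im[max(0,y-r):y+r,max(0,x-r):x+r],(400,400),interpolation=cv2.INTER_CUBIC)
cv2.imwrite('pics/crop1.png',np.hstack([crop(a,28),crop(b,60)]))
E
```

```text
[371.41071242 242.6048098 ] [200.09771857 271.05863973]
```

View pics/crop1.png

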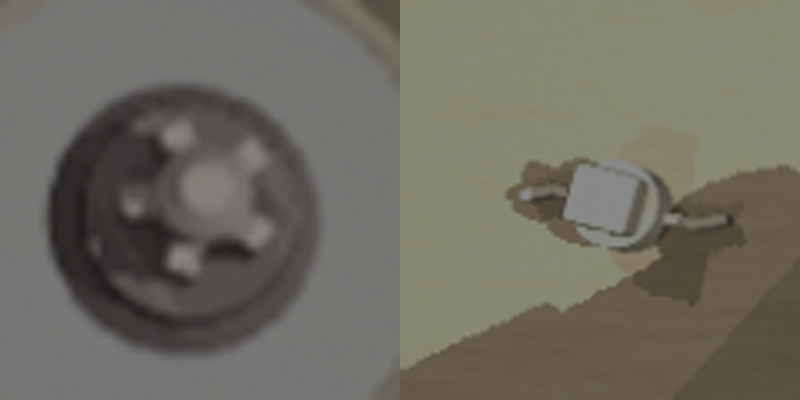

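The top view shows the tool at about (200,271), the processor at (371,243), the cup at (280,176), the garlic at (339,171) and the salt at (446,306). In the crop, the five spindle teeth are bright spots round the nose. The grip block is turned about 15° in the picture.

```bash
cat >> h.py <<'E'
def move_to(xyz,yaw,o=None):
    "shift (mm) in tool axes & turn for TCP target pointing down with yaw"
    o=o or ctrl.get_obs()
    R=Ro.from_euler('xyz',o['orientation'],degrees=True)
    d=R.inv().apply(np.array(xyz)-o['tool_pos'])*1000
    w=(R.inv()*Ro.from_euler('xyz',[180,0,yaw],degrees=True)).as_rotvec(degrees=True)
    return d,w
E
python3 - <<'E'
from h import *
np.set_printoptions(precision=3,suppress=True)
im=cv2.imread('pics/top1.png'); p=shot('top')
s=56/400
T=np.array([[176,135],[252,153],[258,235],[183,262],[133,203]])*s+[343,214]
P=np.array([atz(p,u,v,.116)[:2] for u,v in T]); c=P.mean(0); print('teeth',P,'c',c)
d=P-c; print(np.hypot(*d.T)*1000, a:=np.degrees(np.arctan2(d[:,1],d[:,0])), 'mod72',a%72)
print('proc centre nose', atz(p,*(np.array([212,187])*s+[343,214]),.13))
# block
g=cv2.cvtColor(im,cv2.COLOR_BGR2GRAY)[245:300,165:240]
g=cv2.resize(g,None,fx=4,fy=4,interpolation=cv2.INTER_CUBIC)
cv2.imwrite('pics/g.png',g)
print(np.percentile(g,[50,80,90,95,99]))
for th in (150,165,180):
    m=(g>th).astype(np.uint8); n,l,st,_=cv2.connectedComponentsWithStats(m)
    if n<2: continue
    k=1+st[1:,4].argmax(); q=cv2.findContours((l==k).astype(np.uint8),0,2)[0][0]
    b=cv2.boxPoints(cv2.minAreaRect(q))/4+[165,245]
    X=np.array([atz(p,u,v,.085)[:2] for u,v in b]); e=np.diff(np.vstack([X,X[:1]]),axis=0)
    print(th,X.mean(0),np.hypot(*e.T)*1000,np.degrees(np.arctan2(e[:,1],e[:,0])))
X=[atz(p,140+(u-400)*.3,211+v*.3,.02)[:2] for u,v in [(522,195),(732,218)]]; print('paddle ends',X,np.degrees(np.arctan2(*(X[0]-X[1])[::-1])))
for yaw in (-90,0,90,-161.7): print(yaw,move_to([.497,-.01,.35],yaw))
E
```

```text
teeth [[ 0.569 -0.342]
 [ 0.564 -0.363]
 [ 0.541 -0.364]
 [ 0.534 -0.344]
 [ 0.55  -0.331]] c [ 0.551 -0.349]
[18.189 18.698 18.415 18.224 18.287] [  20.45   -49.212 -123.397  164.212   94.97 ] mod72 [20.45  22.788 20.603 20.212 22.97 ]
proc centre nose [ 0.552 -0.35   0.13 ]
[133. 134. 135. 136. 137.]
paddle ends [array([0.504, 0.054]), array([ 0.491, -0.082])] 84.35862089381519
-90 (array([-468.876,  509.685,   54.683]), array([  0.001,   0.   , -71.733]))
0 (array([-468.876,  509.685,   54.683]), array([   0.   ,    0.001, -161.733]))
90 (array([-468.876,  509.685,   54.683]), array([  0.   ,  -0.001, 108.267]))
-161.7 (array([-468.876,  509.685,   54.683]), array([ 0.001, -0.   , -0.033]))
```

View pics/g.png

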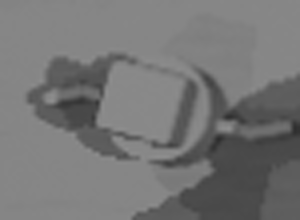

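The teeth sit at 21.4° mod 72, and the spindle axis is at (0.551, -0.349). The tool's x axis is at about 76° mod 180, which gives a gripper yaw of about -104. The next moves go above the tool.

```bash
python3 -m inch '[0,-34,37,0,0,0,0, 0,-68,74,0,0,0,0, 0,-102,110,0,0,0,0, 0,-135,147,0,0,0,0, 0,-169,184,0,0,0,0]'
python3 -m inch '[0,-34,37,0,0,0,0, 0,-68,74,0,0,0,0, 0,-102,110,0,0,0,0, 0,-135,147,0,0,0,0, 0,-169,184,0,0,0,0]'
python3 -m inch '[0,-34,37,0,0,0,-8, 0,-68,74,0,0,0,-16, 0,-102,110,0,0,0,-24, 0,-131,142,0,0,0,-32, 0,-131,142,0,0,0,-40]'
python3 - <<'E'
from h import *
np.set_printoptions(precision=3,suppress=True)
p=shot('side','s2.png'); o=ctrl.get_obs()
for t in ('kneading_tool','tool_grip'): print([(round(d['p'],2),d['location']) for d in ctrl.mark_of(p,t)])
print(o['clock'],o['tool_pos'],o['orientation'],o['joint_pos'],move_to([.497,-.010,.33],-104,o))
E
```

```text
clock: 1.5
tool_pos: [0.3145, -0.4118, 0.4048]
orientation: [-180.0, 0.0, -161.8]
force: [1.4, -0.3, -0.6]
opening: 0.0875
gripper_force: 0.0
clock: 2.0
tool_pos: [0.4172, -0.1841, 0.4052]
orientation: [-180.0, 0.1, -161.7]
force: [1.3, -0.3, 0.4]
opening: 0.0878
gripper_force: 0.0
clock: 2.5
tool_pos: [0.4987, -0.0062, 0.4047]
orientation: [-180.0, 0.0, -121.2]
force: [-0.2, -2.0, 0.4]
opening: 0.0874
gripper_force: 0.0
[(0.79, [0.4978, -0.0156, 0.001])]
[(0.86, [0.4998, -0.0084, 0.0657])]
2.55 [ 0.498 -0.008  0.405] [-179.996   -0.004 -120.706] [ 21.771   3.684 -21.149   0.006 -65.167 -52.479] (array([ 2.325, -0.475, 74.534]), array([ -0.004,  -0.004, -16.706]))
```

```bash
python3 -m inch '[0,1,0,25,0,0,-8, 0,2,0,50,0,0,-16.7, 0,2,0,85,0,0,-16.7, 0,2,0,105,0,0,-16.7, 0,2,0,115,0,0,-16.7]'
python3 - <<'E'
from h import *
np.set_printoptions(precision=3,suppress=True)
p=shot('side','s3.png'); o=ctrl.get_obs()
print([(round(d['p'],2),d['location']) for d in ctrl.mark_of(p,'tool_grip')])
g=o['tool_pos']-[0,0,.159]
u=proj(p,[g]);print(u)
im=cv2.imread('pics/s3.png'); x,y=map(int,u[0]); cv2.imwrite('pics/s3c.png',cv2.resize(im[max(0,y-75):y+75,x-100:x+100],(800,600),interpolation=cv2.INTER_CUBIC))
print(o['clock'],o['tool_pos'],o['orientation'],o['joint_pos'],move_to([.497,-.010,.23],-104,o))
E
```

```text
clock: 3.15
tool_pos: [0.4948, -0.0131, 0.2881]
orientation: [179.9, -0.1, -105.4]
force: [0.1, 0.1, -0.3]
opening: 0.0878
gripper_force: 0.0
[(0.65, [0.5002, -0.0084, 0.0654])]
[[293.907 176.488]]
3.2 [ 0.495 -0.013  0.288] [ 179.84    -0.091 -105.308] [ 21.294  10.202 -30.67   -0.029 -49.311 -36.584] (array([-3.43 , -1.445, 57.499]), array([ 0.161, -0.089, -1.309]))
```

View pics/s3c.png

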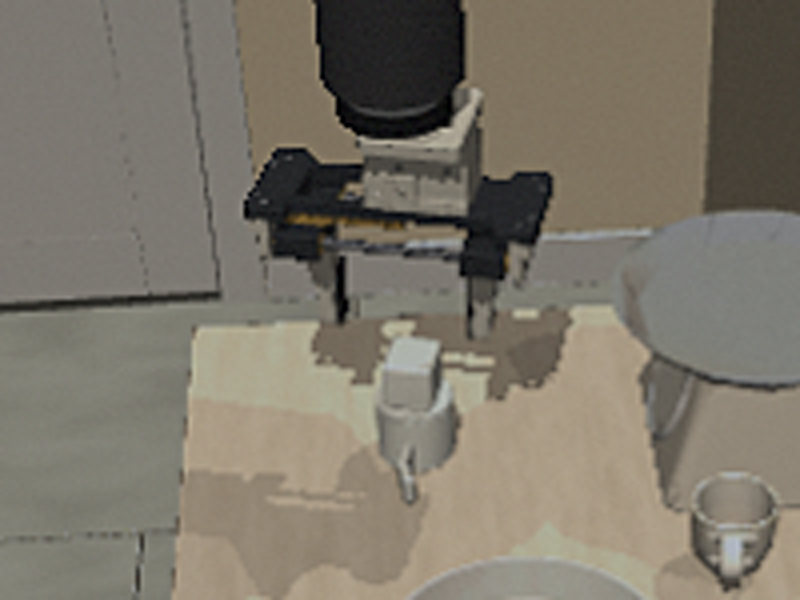

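The tool stands upright below and between the open fingers, with its grip block at about (412,370) in the crop. I'll go down and let the arm settle.

```bash
python3 -m inch '[0,0,0,20,0,0,0, 0,0,0,40,0,0,0, 0,0,0,40,0,0,0, 0,0,0,40,0,0,0]'
python3 - <<'E'
from h import *
np.set_printoptions(precision=3,suppress=True)
o=ctrl.get_obs()
print(o['clock'],o['tool_pos'],o['orientation'],o['force'],move_to([.498,-.0105,.23],-104,o))
E
```

```text
clock: 3.65
tool_pos: [0.4963, -0.0119, 0.2508]
orientation: [-179.9, 0.0, -105.1]
force: [1.3, -0.4, -0.1]
opening: 0.0875
gripper_force: 0.0
3.65 [ 0.496 -0.012  0.251] [-179.947    0.01  -105.08 ] [ 1.267 -0.449 -0.104] (array([-1.818, -1.247, 20.851]), array([-0.053,  0.009, -1.08 ]))
```

```bash
python3 -m inch '[0,-2,-1.5,10,0,0,0, 0,-2,-1.5,21,0,0,0, 0,-2,-1.5,21,0,0,0, 0.9,-2,-1.5,21,0,0,0, 0.9,-2,-1.5,21,0,0,0]'
python3 -m inch '[0.9,0,0,0,0,0,0, 0.9,0,0,0,0,0,0, 0.9,0,0,0,0,0,0, 0.9,0,0,0,0,0,0, 0.9,0,0,0,0,0,0]'
python3 - <<'E'
from h import *
np.set_printoptions(precision=3,suppress=True)
o=ctrl.get_obs()
print(o['tool_pos'],o['orientation'],o['force'],o['moment'])
E
```

```text
clock: 4.15
tool_pos: [0.4979, -0.0103, 0.2288]
orientation: [-180.0, -0.0, -105.0]
force: [0.8, 0.2, -0.2]
opening: 0.0767
gripper_force: 0.0
clock: 4.65
tool_pos: [0.4977, -0.0103, 0.2287]
orientation: [180.0, -0.0, -105.0]
force: [-1.4, 0.1, 0.6]
opening: 0.0371
gripper_force: 0.4
[ 0.498 -0.01   0.229] [ 179.991   -0.003 -105.037] [-1.364  0.098  0.624] [ 0.237  0.321 -0.02 ]
```

```bash
python3 -m inch '[1,0,0,0,0,0,0, 1,0,0,0,0,0,0, 1,0,0,0,0,0,0, 1,0,0,-10,0,0,0, 1,0,0,-30,0,0,0]'
python3 -m inch '[1,0,0,-30,0,0,0, 1,0,0,-60,0,0,0, 1,0,0,-90,0,0,0, 1,0,0,-120,0,0,0, 1,0,0,-130,0,0,0]'
python3 - <<'E'
from h import *
np.set_printoptions(precision=4,suppress=True)
p=shot('top','t4.png');q=shot('side','s4.png'); o=ctrl.get_obs()
for im in (p,q):
  for t in ('kneading_tool','tool_grip'): print(t,[(round(d['p'],2),d['location']) for d in ctrl.mark_of(im,t)[:1]])
im=cv2.imread('pics/s4.png'); x,y=map(int,proj(q,[o['tool_pos']-[0,0,.2]])[0]); cv2.imwrite('pics/s4c.png',cv2.resize(im[max(0,y-60):y+60,x-80:x+80],(800,600),interpolation=cv2.INTER_CUBIC))
print(o['tool_pos'],o['orientation'],o['force'],o['gripper_force'],o['joint_pos'])
for y in (-122.6,-86.6,-105): print(move_to([.551,-.349,.38],y,o))
E
```

```text
clock: 5.15
tool_pos: [0.4972, -0.0105, 0.2581]
orientation: [179.8, -0.1, -105.0]
force: [1.0, -0.0, -1.8]
opening: 0.0357
gripper_force: 29.9
clock: 5.65
tool_pos: [0.4982, -0.0103, 0.3924]
orientation: [-179.7, 0.1, -105.0]
force: [0.7, 0.1, -2.1]
opening: 0.036
gripper_force: 29.9
kneading_tool [(0.57, [0.4971, -0.0107, 0.1642])]
tool_grip [(0.84, [0.5008, -0.0078, 0.2242])]
kneading_tool [(0.9, [0.5003, -0.0116, 0.1656])]
tool_grip [(0.68, [0.5032, -0.0107, 0.2268])]
[ 0.4979 -0.0103  0.3902] [-179.8453    0.1125 -105.0374] [ 0.6419  0.1862 -1.5409] 29.89681988954544 [ 21.4699   4.2751 -22.4643   0.0018 -63.0693 -36.5083]
(array([ 313.3345, -139.1735,    9.9633]), array([-0.1363,  0.1353, 17.5624]))
(array([ 313.3345, -139.1735,    9.9633]), array([ -0.1715,   0.0866, -18.4375]))
(array([ 313.3345, -139.1735,    9.9633]), array([-0.1547,  0.1125, -0.0376]))
```

View pics/s4c.png

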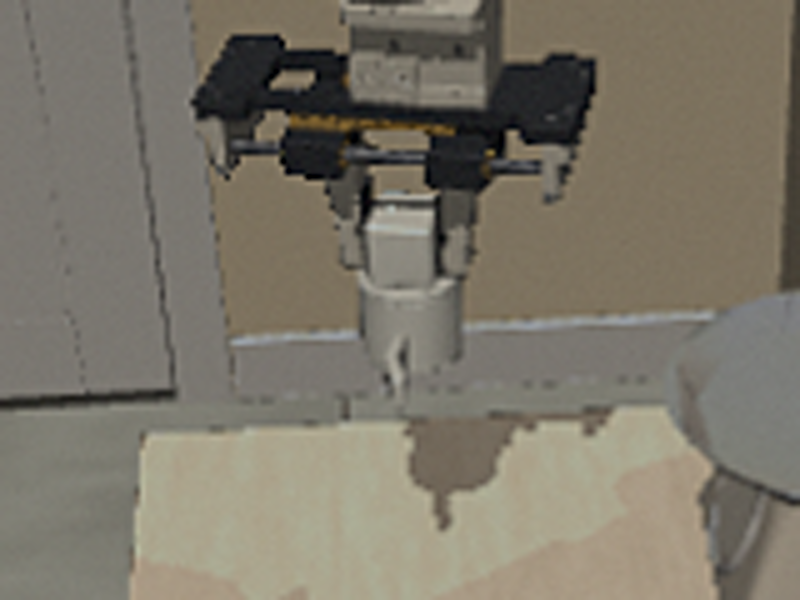

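The tool hangs upright and centred between the fingers (hub at about (410,320) in the crop). Next I carry it over the spindle.

```bash
python3 -m inch '[1,27,-12,0,0,0,0, 1,63,-28,0,0,0,0, 1,100,-44,0,0,0,0, 1,136,-60,0,0,0,0, 1,164,-73,0,0,0,0]'
python3 -m inch '[1,36,-16,0,0,0,3, 1,73,-32,0,0,0,7, 1,109,-48,0,0,0,12, 1,136,-60,0,0,0,16, 1,149,-66,0,0,0,17.6]'
python3 -m inch '[1,0,0,0,0,0,0, 1,0,0,0,0,0,0, 1,0,0,0,0,0,0, 1,0,0,0,0,0,0]'
python3 - <<'E'
from h import *
np.set_printoptions(precision=4,suppress=True)
p=shot('top','t5.png');q=shot('side','s5.png'); o=ctrl.get_obs()
for im in (p,q):
  for t in ('kneading_tool','tool_grip','spindle_tip','spindle_foot','food_processor'): print(t,[(round(d['p'],2),d['location']) for d in ctrl.mark_of(im,t)[:1]])
im=cv2.imread('pics/s5.png'); x,y=map(int,proj(q,[[.55,-.349,.14]])[0]); print(x,y); cv2.imwrite('pics/s5c.png',cv2.resize(im[max(0,y-60):y+60,x-80:x+80],(800,600),interpolation=cv2.INTER_CUBIC))
print(o['tool_pos'],o['orientation'],o['force'],o['moment'],o['gripper_force'],o['joint_pos'])
print(move_to([.551,-.349,.355],-122.6,o))
E
```

```text
clock: 6.45
tool_pos: [0.5256, -0.1895, 0.387]
orientation: [179.8, -0.0, -105.1]
force: [-0.1, 0.3, -2.4]
opening: 0.036
gripper_force: 29.9
clock: 6.95
tool_pos: [0.5507, -0.351, 0.3861]
orientation: [179.8, -0.1, -122.9]
force: [-0.0, 0.7, -2.1]
opening: 0.0358
gripper_force: 29.9
clock: 7.35
tool_pos: [0.5509, -0.3476, 0.3888]
orientation: [-180.0, 0.0, -122.5]
force: [-0.1, 0.7, -2.6]
opening: 0.0357
gripper_force: 29.9
kneading_tool []
tool_grip []
spindle_tip [(0.92, [0.55, -0.3523, 0.1283])]
spindle_foot [(0.77, [0.5476, -0.3498, 0.091])]
food_processor [(0.83, [0.5481, -0.3464, 0.0002])]
kneading_tool [(0.73, [0.4235, -0.5077, -0.0016])]
tool_grip [(0.57, [0.5541, -0.3494, 0.2242])]
spindle_tip [(0.95, [0.5511, -0.3472, 0.1287])]
spindle_foot [(0.74, [0.5482, -0.343, 0.0939])]
food_processor [(0.67, [0.5498, -0.3459, 0.1641])]
323 256
[ 0.5509 -0.3478  0.389 ] [-179.9716    0.0108 -122.555 ] [-0.4848  0.7833 -1.5623] [ 0.0316  0.0837 -0.0085] 29.89675998687744 [-15.1438  18.9003  -3.8086  -0.0019 -67.2607 -17.4104]
(array([ 0.9751, -0.7095, 34.044 ]), array([-0.0284,  0.0108,  0.045 ]))
```

View pics/s5c.png

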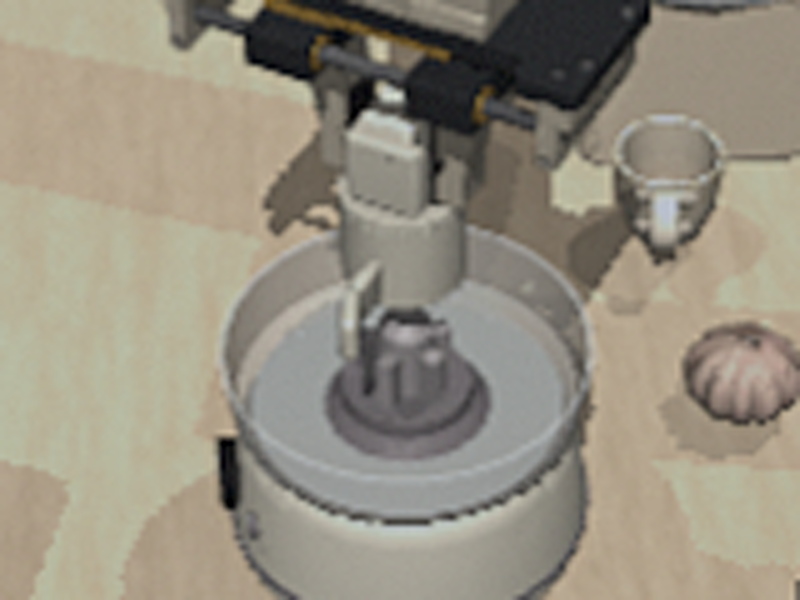

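In the crop, the hub (centre x≈405) hangs over the nose (x≈407) and the collar (x≈408), so it is aligned. I descend, then check the force in small steps.

```bash
python3 -m inch '[1,0,0,10,0,0,0, 1,0.5,0,20,0,0,0, 1,0.5,0,27,0,0,0, 1,0.5,0,27,0,0,0, 1,0.5,0,27,0,0,0]'
python3 -m inch '[1,0,0,3,0,0,0, 1,0,0,5,0,0,0, 1,0,0,7,0,0,0, 1,0,0,8,0,0,0, 1,0,0,8,0,0,0]'
python3 -c "
from h import *
o=ctrl.get_obs();print(o['force'],o['moment'],o['tool_pos'])"
```

```text
clock: 8.45
tool_pos: [0.5506, -0.3491, 0.3613]
orientation: [180.0, -0.0, -122.6]
force: [0.8, -0.3, -0.9]
opening: 0.0361
gripper_force: 29.9
clock: 8.95
tool_pos: [0.5505, -0.349, 0.3535]
orientation: [180.0, -0.0, -122.6]
force: [0.3, 0.9, -2.7]
opening: 0.0358
gripper_force: 29.9
[ 0.32140914  0.92730269 -2.72542777] [ 0.0351818   0.05253333 -0.02371982] [ 0.55050411 -0.34903032  0.35351512]
```

```bash
python3 -m inch '[1,0,0,1.5,0,0,0, 1,0,0,3,0,0,0, 1,0,0,4,0,0,0, 1,0,0,4,0,0,0]'
python3 -m inch '[1,0,0,1,0,0,0, 1,0,0,2,0,0,0, 1,0,0,3,0,0,0, 1,0,0,3,0,0,0]'
python3 -c "
from h import *
o=ctrl.get_obs();print(o['force'],o['moment'],o['tool_pos'])"
```

```text
clock: 9.35
tool_pos: [0.5506, -0.349, 0.3495]
orientation: [180.0, 0.0, -122.6]
force: [0.1, 0.9, -2.5]
opening: 0.0357
gripper_force: 29.9
clock: 9.75
tool_pos: [0.5508, -0.3487, 0.3465]
orientation: [-180.0, 0.1, -122.6]
force: [1.6, 2.6, -0.4]
opening: 0.0361
gripper_force: 29.9
[ 1.62716067  2.64535102 -0.3634351 ] [ 1.45070374 -0.96339133 -0.01832215] [ 0.55084363 -0.34866494  0.34650533]
```

```bash
python3 -m inch '[1,-0.6,0,0,0,0,0, 1,-1.2,0,0,0,0,0, 1,-1.2,0,1,0,0,0, 1,-1.2,0,2,0,0,0, 1,-1.2,0,2,0,0,0]'
python3 -c "
from h import *
o=ctrl.get_obs();print(o['force'],o['moment'],o['tool_pos'])"
```

```text
clock: 10.25
tool_pos: [0.5511, -0.348, 0.3443]
orientation: [180.0, -0.0, -122.6]
force: [1.3, 2.1, -2.5]
opening: 0.0357
gripper_force: 29.9
[ 1.278453    2.13018731 -2.48069465] [ 0.64516435 -0.44070463  0.02288964] [ 0.55110155 -0.34803554  0.34428135]
```

```bash
python3 -m inch '[1,-0.8,0,0,0,0,0, 1,-0.9,0,1,0,0,0, 1,-0.9,0,2,0,0,0, 1,-0.9,0,3,0,0,0, 1,-0.9,0,3,0,0,0]'
python3 -c "
from h import *
o=ctrl.get_obs();print(o['force'],o['moment'],o['tool_pos'])"
```

```text
clock: 10.75
tool_pos: [0.5515, -0.3473, 0.3414]
orientation: [180.0, -0.0, -122.6]
force: [0.6, 0.3, -2.0]
opening: 0.0359
gripper_force: 29.9
[ 0.59371027  0.29236848 -2.03023176] [0.07670524 0.09194284 0.02769807] [ 0.55154431 -0.34732845  0.34137834]
```

It's centred now, with the lateral moment near zero. Next is the teeth level.

```bash
python3 -m inch '[1,0,0,0.7,0,0,0, 1,0,0,1.4,0,0,0, 1,0,0,2,0,0,0, 1,0,0,2,0,0,0]'
python3 -c "
from h import *
o=ctrl.get_obs();print(o['force'],o['moment'],o['tool_pos'])"
```

```text
clock: 11.15
tool_pos: [0.5517, -0.3472, 0.3396]
orientation: [180.0, -0.0, -122.6]
force: [-0.1, -0.2, -1.6]
opening: 0.036
gripper_force: 29.9
[-0.11920783 -0.17302048 -1.59806612] [ 0.10228642  0.01793667 -0.00599089] [ 0.55167368 -0.34724947  0.33955559]
```

```bash
python3 -m inch '[1,0,0,0.7,0,0,0, 1,0,0,1.4,0,0,0, 1,0,0,2,0,0,0, 1,0,0,2,0,0,0]'
python3 -c "
from h import *
o=ctrl.get_obs();print(o['force'],o['moment'],o['tool_pos'])"
```

```text
clock: 11.55
tool_pos: [0.5517, -0.3472, 0.3375]
orientation: [180.0, -0.0, -122.6]
force: [0.3, -0.3, -2.0]
opening: 0.036
gripper_force: 29.9
[ 0.29230335 -0.26138927 -1.98645106] [0.18375849 0.07725673 0.01681641] [ 0.55166357 -0.34724281  0.33754227]
```

```bash
python3 -m inch '[1,0,0,0.7,0,0,0, 1,0,0,1.4,0,0,0, 1,0,0,2,0,0,0, 1,0,0,2,0,0,0]'
python3 -c "
from h import *
o=ctrl.get_obs();print(o['force'],o['moment'],o['tool_pos'])"
python3 -m inch '[1,0,0,0.7,0,0,0, 1,0,0,1.4,0,0,0, 1,0,0,2,0,0,0, 1,0,0,2,0,0,0]'
python3 -c "
from h import *
o=ctrl.get_obs();print(o['force'],o['moment'],o['tool_pos'])"
```

```text
clock: 11.95
tool_pos: [0.5517, -0.3473, 0.3355]
orientation: [180.0, -0.0, -122.6]
force: [0.7, 0.7, -1.7]
opening: 0.0359
gripper_force: 29.9
[ 0.72452348  0.66162351 -1.68387529] [0.25044867 0.12419469 0.00365949] [ 0.55168132 -0.34726204  0.33553484]
clock: 12.35
tool_pos: [0.5517, -0.3473, 0.3336]
orientation: [180.0, -0.0, -122.6]
force: [-0.2, 0.6, -2.8]
opening: 0.0358
gripper_force: 29.9
[-0.19109566  0.63170567 -2.80211003] [ 0.33583331  0.11634694 -0.03334682] [ 0.55168397 -0.34727011  0.33356877]
```

The teeth meshed at the planned angle. I slide it home.

```bash
python3 -m inch '[1,-0.2,0.1,2,0,0,0, 1,-0.4,0.2,4,0,0,0, 1,-0.4,0.2,6,0,0,0, 1,-0.4,0.2,8,0,0,0, 1,-0.4,0.2,8,0,0,0]'
python3 -c "
from h import *
o=ctrl.get_obs();print(o['force'],o['moment'],o['tool_pos'])"
python3 -m inch '[1,0,0,1,0,0,0, 1,0,0,2,0,0,0, 1,0,0,3,0,0,0, 1,0,0,4,0,0,0, 1,0,0,4,0,0,0]'
python3 -c "
from h import *
o=ctrl.get_obs();print(o['force'],o['moment'],o['tool_pos'])"
```

```text
clock: 12.85
tool_pos: [0.5517, -0.3468, 0.3252]
orientation: [180.0, -0.0, -122.6]
force: [-0.4, -1.4, -2.5]
opening: 0.0358
gripper_force: 29.9
[-0.36734623 -1.36336407 -2.47501857] [ 0.05125101  0.07798868 -0.03525889] [ 0.55168577 -0.34683488  0.32521447]
clock: 13.35
tool_pos: [0.5517, -0.3468, 0.3215]
orientation: [180.0, -0.0, -122.6]
force: [-0.2, -0.2, -2.7]
opening: 0.0359
gripper_force: 29.9
[-0.1529373  -0.152156   -2.73390005] [ 0.0045056   0.08691992 -0.01470803] [ 0.55171531 -0.34683458  0.32148634]
```

```bash
python3 -m inch '[1,0,0,0.5,0,0,0, 1,0,0,1,0,0,0, 1,0,0,1.5,0,0,0, 1,0,0,2,0,0,0, 1,0,0,2,0,0,0]'
python3 -m inch '[1,0,0,0.4,0,0,0, 1,0,0,0.7,0,0,0, 1,0,0,1,0,0,0, 1,0,0,1,0,0,0]'
```

```text
clock: 13.85
tool_pos: [0.5517, -0.3468, 0.3196]
orientation: [180.0, 0.0, -122.6]
force: [0.6, -0.0, -1.9]
opening: 0.0361
gripper_force: 29.9
clock: 14.25
tool_pos: [0.5517, -0.3468, 0.3187]
orientation: [-180.0, 0.0, -122.6]
force: [0.6, -0.6, -1.2]
opening: 0.0362
gripper_force: 29.9
```

```bash
python3 -m inch '[1,0,0,0.3,0,0,0, 1,0,0,0.6,0,0,0, 1,0,0,0.8,0,0,0, 1,0,0,0.8,0,0,0]'
python3 -m inch '[1,0,0,0.3,0,0,0, 1,0,0,0.6,0,0,0, 1,0,0,0.6,0,0,0]'
```

```text
clock: 14.65
tool_pos: [0.5517, -0.3468, 0.3186]
orientation: [-180.0, -0.0, -122.6]
force: [-2.0, 2.7, 4.7]
opening: 0.0358
gripper_force: 29.9
clock: 14.95
tool_pos: [0.5517, -0.3467, 0.3186]
orientation: [-180.0, -0.0, -122.6]
force: [-3.1, 4.8, 8.6]
opening: 0.0359
gripper_force: 29.9
```

It's seated on the collar: the height stops at 0.3186 as expected, with about 10 N. I relax the push, release and retreat straight up.

```bash
python3 -m inch '[1,0,0,-0.8,0,0,0, 1,0,0,-0.8,0,0,0, 0,0,0,-0.8,0,0,0, 0,0,0,-0.8,0,0,0, 0,0,0,-0.8,0,0,0]'
python3 -m inch '[0,0,0,0,0,0,0, 0,0,0,0,0,0,0, 0,0,0,0,0,0,0, 0,0,0,0,0,0,0, 0,0,0,0,0,0,0]'
python3 -m inch '[0,0,0,-15,0,0,0, 0,0,0,-40,0,0,0, 0,0,0,-75,0,0,0, 0,0,0,-110,0,0,0, 0,0,0,-120,0,0,0]'
python3 - <<'E'
from h import *
q=shot('side','s6.png'); 
for t in ('kneading_tool','tool_grip','cup','salt','garlic'): print(t,[(round(d['p'],2),np.round(d['location'],4)) for d in ctrl.mark_of(q,t)[:1]])
im=cv2.imread('pics/s6.png'); x,y=map(int,proj(q,[[.55,-.349,.14]])[0]); cv2.imwrite('pics/s6c.png',cv2.resize(im[max(0,y-60):y+60,x-80:x+80],(800,600),interpolation=cv2.INTER_CUBIC))
E
```

```text
clock: 15.45
tool_pos: [0.5518, -0.3469, 0.3178]
orientation: [-180.0, -0.0, -122.6]
force: [0.0, -0.2, 0.2]
opening: 0.0547
gripper_force: 0.0
clock: 15.95
tool_pos: [0.5517, -0.3468, 0.318]
orientation: [180.0, 0.0, -122.6]
force: [0.4, -0.3, 0.1]
opening: 0.0868
gripper_force: 0.0
clock: 16.45
tool_pos: [0.5521, -0.3472, 0.4428]
orientation: [-179.6, 0.0, -122.6]
force: [0.1, 0.3, 0.7]
opening: 0.0873
gripper_force: 0.0
kneading_tool [(0.6, array([ 0.5535, -0.3496,  0.0891]))]
tool_grip [(0.86, array([ 0.5529, -0.3471,  0.1556]))]
cup [(0.92, array([ 0.7006, -0.162 ,  0.0072]))]
salt [(0.77, array([ 0.4268, -0.5098, -0.0023]))]
garlic [(0.8, array([ 0.7253, -0.2901, -0.0013]))]
```

View pics/s6c.png

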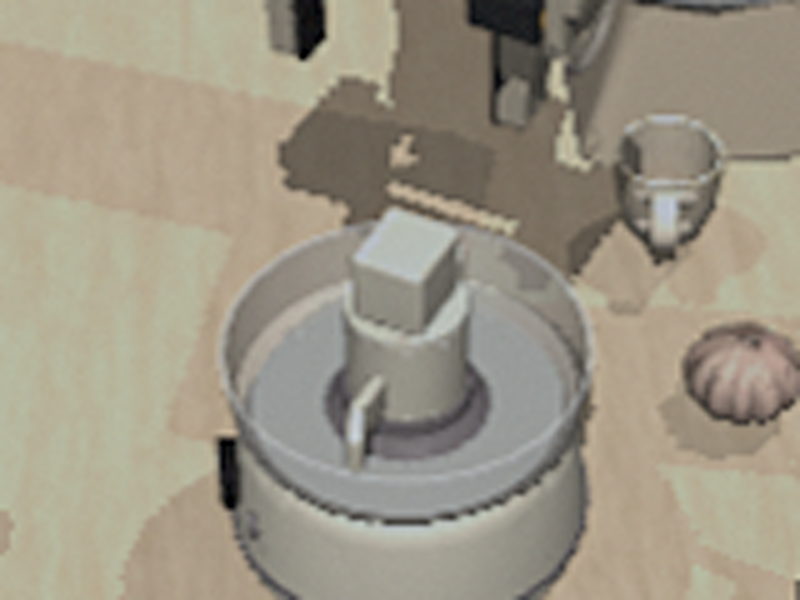

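The crop shows the hub upright on the collar (base at about (408,420)), with the gripper clear and the bystanders unmoved. The detector puts the tool's underside at 0.089 m, so it is home.

```bash
python3 -m inch '[0,0,0,0,0,0,0, 0,0,0,0,0,0,0, 0,0,0,0,0,0,0]'; python3 -c "
from plant import ctrl
print(ctrl.close_job())"
```

```text
clock: 17.05
tool_pos: [0.5518, -0.3468, 0.4375]
orientation: [179.9, -0.0, -122.6]
force: [0.7, 0.2, 0.3]
opening: 0.0877
gripper_force: 0.0
the job is handed in; nothing more can be done
None
```

The kneading tool is fully home on the collar, upright and released. It meshed at the planned angle without needing to be rocked, at about 10 N against the collar. The cup, salt shaker and garlic were left in place, and I handed the job in at about 17 s; the hand-in gave no verdict.

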